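# Swing out the camera stand's outrigger leg

### The job

On the imaging bench the camera and the lamp each sit on their own small stand, and each stand has one folded outrigger leg. Swing the leg of the camera's stand all the way out until it seats in its end detent, then let go of it. Leave the lamp stand's leg folded as it is.

Things in the scene. Friction and masses are not known exactly. Their poses are not given: they have to be found in the camera images.
- camera_leg (a joint): Leg of the camera's stand, rad: 0 = folded along the base's robot side, 1.65 = seated at the hard stop; starts at 0 to 0.4. It swings level, about an upright hinge pin, clockwise seen from above as the value grows; 1 to 5 N at the knob. It stays where it is left up to about 0.8, then a sprung detent pushes back until 1.32; from 1.45 on it pulls the leg home to 1.65 and holds it.
- camera_leg_knob (a point): Centre of the round black levelling knob standing up at the free end of the camera stand's leg, 130 mm from the hinge axis, fixed to the leg: 24 mm diameter, 36 to 66 mm above the table (this point: 51 mm). Pinch or push it from above. The leg is an aluminium bar 18 mm wide, top 25 mm above the table.
- camera_leg_hinge (a point): Top of the leg's steel hinge pin, on its axis, 32 mm above the table; fixed. Axes of the stand: z up, x away from the robot, y left. Folded leg points to -y, seated leg to -x (4.5 degrees past, to +y). The fixed steel base, 140 x 120 x 30 mm, is centred 100 mm to +x, 40 mm to -y; its column, 145 mm to +x, bears a black camera with round lens, up to 180 mm high.
- lamp_leg_knob (a point): Centre of the levelling knob on the other stand's leg: same build and size, but that stand carries a white box lamp with a dark ribbed back. Either stand may be the left or the right one. This knob is to stay where it is.

How it is judged:
At the end, for the whole second after the job is handed in: The camera stand's leg is seated in its end detent (at least 1.54 rad of 1.65) and at rest, and the lamp stand's leg is where it was (its knob within 30 mm of its start) (value of joint camera_leg above 1.54 rad and velocity of joint camera_leg below 0.1 rad/s and distance of lamp_leg_knob from where it was at the start of the episode below 0.03 m); the robot touches nothing.
It fails at once if the lamp stand's leg is moved (its knob more than 30 mm from its start) (distance of lamp_leg_knob from where it was at the start of the episode above 0.03 m).
It also fails if it takes over 29 s, if anything falls off the work surface, if the arm or the gripper's body presses on something with over 40 N, if the wrist force passes 120 N, or if a joint passes its speed limit or range.

### The arm

A 6-joint arm with a two-finger parallel gripper is mounted at the origin on the work surface. World frame = base frame: x ahead of the robot, y to its left, z up, the work surface at z = 0. Lengths are in m, angles in rad, forces in N, time in s.
With the tool pointing down it reaches from about 0.375 to 0.75 m from the base axis. Payload 9 kg.
Tool frame: the origin (TCP) lies at the very end of the fingers, on their centre line; the grasp point (between the pads) lies 19 mm behind it; z points along the fingers, x is the direction in which the jaws open and shut, and the axes are right-handed (so a half turn about z gives the same grasp; the last joint's range is limited). The gripper opens to 85 mm and grips with 20 to 120 N. Pads are 22 mm wide; open, the fingers measure 114 mm over their backs; the gripper's body (76 mm by 85 mm) begins 54 mm behind the grasp point. The pads swing forward as they close: fully open they stand 13 mm farther back than shut.
Start: joints at [1.064, 0.104, 0.097, 1.564, 0, 1.353], TCP at [0.171, 0.575, 0.231] pointing down, gripper open.
Joint ranges: [-2.99, 2.99], [-0.84, 1.86], [-1.1, 1.16], [-1.84, 2.11], [-1.51, 1.56], [-3.14, 3.14]. Speed limits (rad/s): [2.22, 2.22, 2.57, 3.14, 3.14, 3.14].

### API

Orientations are given as a unit quaternion [w, x, y, z].
In Python, from rig import robot gives the robot as it stands. The module is installed in compiled form; this text tells all that it offers.
- The arm moves only by the tool servo_tool, never from a script. Its argument "rows" is a list of rows, each an object of numbers: "wx", "wy", "wz": the turn, a rotation vector about the tool's x, y, z in rad; "tx", "ty", "tz": the shift along the tool's x, y, z in cm; "hand": the opening, from 0 (shut) to 1 (fully open). In form: [{"wx": .., "wy": .., "wz": .., "tx": .., "ty": .., "tz": .., "hand": ..}, ...]. A call has exactly 8 rows; each row is the pose to reach, as a shift and turn from the pose commanded when the call began, along the tool's axes at that moment; what a row does not reach only later rows make up. A row lasts 1/12 s, in which the tool goes at most 41.7 mm and 7.16 degrees, less where a joint would pass 70% of its speed; a pose out of reach is approached as far as the arm can. A call with a gripper value outside its range is refused whole. The fingers move at their own pace and stop on an object; the grip force is fixed at half the most. Time passes only in rows, so rows that repeat a pose let the fingers close, or fill a call up. It gives the time, the measured TCP pose, the force and the opening at its end, in the units of the state.
- robot.observe(): the state, without advancing time (a new reading comes with each control period).
- robot.read_camera(name): name is "scene" or "top"; returns the picture (384x512x3 uint8, red, green, blue); there is no depth.
- robot.camera_model(name): a dict with "mtx" (3x3 intrinsics, pixels), "k1" (the pictures are not rectified: a ray, as slopes to the right and down, at radius r is drawn at 1 + k1 r^2 times it, then the intrinsics apply), "cam_to_world" (4x4, takes a point from camera to world coordinates). Camera axes: x right, y down, z forward; pixel columns grow to the right and rows downward; lengths in m; the calibration is good to about 2 mm. A picture is of the moment at which its call begins. camera_model takes no time and is no camera call.
- robot.finish_job(): hands the job in, once; it reports no verdict.
The state is a dict: "clock": time; "joints": joint angles; "qd": joint speeds; "joint_torque": joint torques, N m; "eef_pos": TCP position; "eef_rot": TCP orientation; "force": force on the tool from outside, world axes, zero at the start; "moment": the same for the moment, N m; "grip_width": opening from 0.0 (shut) to 1.0 (fully open).
Only numpy, scipy, OpenCV 4.12 (cv2) and the standard library are available. Lean on these libraries where they do the work, as an engineer would, in place of code of your own. Each camera call takes 0.05 s, during which the arm holds its last target. There are 200 camera calls.

## Working session

There is one attempt and no reset: what is moved stays moved. The work goes in short steps, Python scripts to look and compute and a tool call to move; the robot and the scene stay as the last step left them, time stands still between calls to the robot, and variables do not carry over. Pictures are saved under pics/ and viewed, about 8 in all and at most 12, crops included, and the job is handed in when it is done.

Besides the shell and the picture viewer there is one more tool, called after "Emit:" as name(argument=value, ...), one argument or row to a line, values as JSON. servo_tool: Moves the arm, as the interface text tells. Its arguments: {"type":"object","properties":{"rows":{"type":"array","items":{"type":"object","properties":{"wx":{"type":"number"},"wy":{"type":"number"},"wz":{"type":"number"},"tx":{"type":"number"},"ty":{"type":"number"},"tz":{"type":"number"},"hand":{"type":"number"}}}}},"required":["rows"]}

```bash
mkdir -p pics
cat > h.py <<'E'
import numpy as np, cv2
from rig import robot
def ray(m,u,v):
    K=np.array(m["mtx"]);T=np.array(m["cam_to_world"])
    d=np.array([(u-K[0,2])/K[0,0],(v-K[1,2])/K[1,1]]);s=d.copy()
    for _ in range(20): s=d/(1+m["k1"]*(s@s))
    return T[:3,3],T[:3,:3]@np.array([s[0],s[1],1])
def onz(name,u,v,z):
    o,d=ray(robot.camera_model(name),u,v); return o+d*(z-o[2])/d[2]
def snap(name,f):
    im=robot.read_camera(name); cv2.imwrite('pics/'+f+'.png',im[:,:,::-1]); return im
E
python3 - <<'E'
from h import *
a=snap('scene','s0');b=snap('top','t0')
cv2.imwrite('pics/both.png',cv2.resize(np.hstack([a,b])[:,:,::-1],(800,300)))
for n in('scene','top'):print(np.round(robot.camera_model(n)['cam_to_world'],3))
o=robot.observe();print(o['clock'],o['eef_pos'],o['eef_rot'],o['joints'])
E
```

```text
[[-5.910e-01  5.250e-01 -6.120e-01  1.125e+00]
 [ 8.060e-01  3.860e-01 -4.490e-01  3.750e-01]
 [ 1.000e-03 -7.590e-01 -6.510e-01  6.510e-01]
 [ 0.000e+00  0.000e+00  0.000e+00  1.000e+00]]
[[ 0.005 -0.996  0.094  0.508]
 [-1.    -0.005 -0.001 -0.043]
 [ 0.001 -0.094 -0.996  0.817]
 [ 0.     0.     0.     1.   ]]
0.1 [0.17072659 0.5748953  0.23060578] [ 2.41538570e-04  8.01499439e-01  5.97995237e-01 -5.35701262e-04] [ 1.06429910e+00  1.04639096e-01  9.65568829e-02  1.56388939e+00
 -3.36703712e-07  1.35310016e+00]
```

View pics/t0.png

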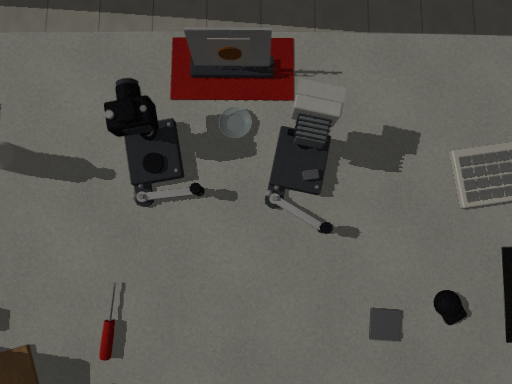

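View pics/s0.png

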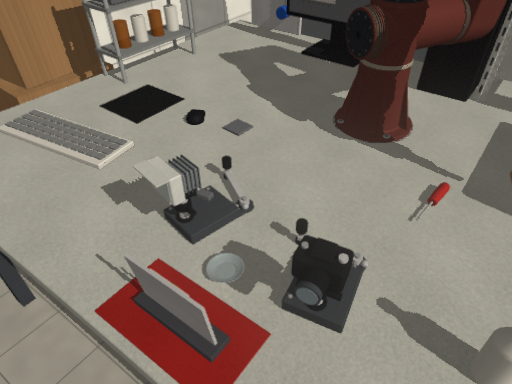

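The top view shows the camera stand at left: hinge about (144,196), knob about (197,189). The lamp stand is at right: hinge (275,199), knob (326,228). The scene view confirms this, with the round lens on the stand at (320,280) and its knob at (302,227).

Run:
```python
from h import *
b=cv2.imread('pics/t0.png')
cv2.imwrite('pics/tc.png',cv2.resize(b[90:260,90:350],None,fx=3,fy=3,interpolation=cv2.INTER_CUBIC))
g=b.max(2)
for n,(x0,x1,y0,y1) in dict(cam=(188,212,176,202),lamp=(314,340,216,240)).items():
    m=(g[y0:y1,x0:x1]<38).astype(np.uint8);M=cv2.moments(m,True)
    u,v=x0+M['m10']/M['m00'],y0+M['m01']/M['m00'];print(n,M['m00'],u,v,onz('top',u,v,.055))
h=onz('top',144,197,.032);print('hinge',h,'lamp',onz('top',275,199.5,.032))
```

```text
cam 140.0 196.69285714285715 189.2 [0.59506899 0.09058593 0.055     ]
lamp 122.0 325.5327868852459 227.69672131147541 [ 0.51192108 -0.19277939  0.055     ]
hinge [0.57924713 0.21425029 0.032     ] lamp [ 0.57517686 -0.08342307  0.032     ]
```

View pics/tc.png

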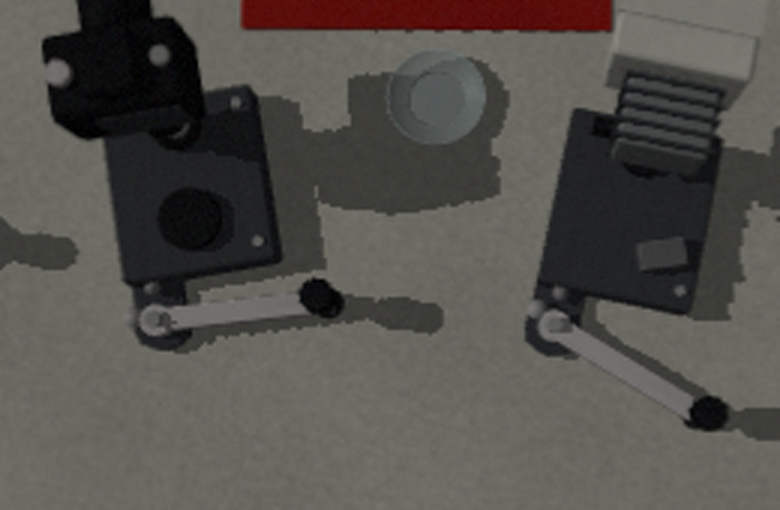

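The hinge in the crop is at (155,320), which is full-frame (141.7,196.7), so about (0.580,0.219). That puts it 130 mm from the knob, which fits. The stand is yawed about 8° counter-clockwise and the leg is near 0. The seated direction is about -176°, so the knob should end near (0.450,0.211). I'll pinch with the jaws tangential to the arc (yaw 187° to 93°, well inside joint 6's range).

```bash
cat >> h.py <<'E'
from scipy.spatial.transform import Rotation as R
def rel(p,yaw):
    o=robot.observe();q=o['eef_rot'];A=R.from_quat([q[1],q[2],q[3],q[0]])
    y=np.radians(yaw);x=np.array([np.cos(y),np.sin(y),0]);z=np.array([0,0,-1.])
    B=R.from_matrix(np.c_[x,np.cross(z,x),z])
    return np.round(A.inv().apply(np.array(p)-o['eef_pos'])*100,2),np.round((A.inv()*B).as_rotvec(),3)
E
python3 - <<'E'
from h import *
print(rel([.595,.0905,.15],187))
E
```

```text
(array([-34.34,  54.47,   8.09]), array([-1.000e-03,  0.000e+00, -1.982e+00]))
```

Emit:
servo_tool(
  rows=[
    {"tx":-2,"ty":3.4,"wz":-0.12,"hand":0.8},
    {"tx":-4,"ty":6.8,"wz":-0.24,"hand":0.8},
    {"tx":-6,"ty":10.2,"wz":-0.36,"hand":0.8},
    {"tx":-8,"ty":13.6,"wz":-0.48,"hand":0.8},
    {"tx":-10,"ty":17,"wz":-0.6,"hand":0.8},
    {"tx":-12,"ty":20.4,"wz":-0.72,"hand":0.8},
    {"tx":-14,"ty":23.8,"wz":-0.84,"hand":0.8},
    {"tx":-16,"ty":27,"wz":-0.96,"hand":0.8},
  ],
)

```text
invalid input
```

Run:
```python
from h import *
print(rel([.595,.0905,.15],187),robot.observe()['joints'])
```

```text
(array([-34.34,  54.47,   8.09]), array([-1.000e-03,  0.000e+00, -1.982e+00])) [ 1.06429910e+00  1.04639096e-01  9.65568829e-02  1.56388939e+00
 -3.36703712e-07  1.35310016e+00]
```

All seven keys seem to be needed in each row.

Emit:
servo_tool(
  rows=[
    {"wx":0,"wy":0,"wz":-0.12,"tx":-2,"ty":3.4,"tz":0,"hand":0.8},
    {"wx":0,"wy":0,"wz":-0.24,"tx":-4,"ty":6.8,"tz":0,"hand":0.8},
    {"wx":0,"wy":0,"wz":-0.36,"tx":-6,"ty":10.2,"tz":0,"hand":0.8},
    {"wx":0,"wy":0,"wz":-0.48,"tx":-8,"ty":13.6,"tz":0,"hand":0.8},
    {"wx":0,"wy":0,"wz":-0.6,"tx":-10,"ty":17,"tz":0,"hand":0.8},
    {"wx":0,"wy":0,"wz":-0.72,"tx":-12,"ty":20.4,"tz":0,"hand":0.8},
    {"wx":0,"wy":0,"wz":-0.84,"tx":-14,"ty":23.8,"tz":0,"hand":0.8},
    {"wx":0,"wy":0,"wz":-0.96,"tx":-16,"ty":27,"tz":0,"hand":0.8},
  ],
)

```text
clock: 0.77
eef_pos: [0.3762, 0.3534, 0.231]
eef_rot: [-0.0, 0.457, 0.89, -0.0]
force: [0.9, 0.6, 0.3]
grip_width: 0.8
```

Run:
```python
from h import *
print(rel([.595,.0905,.15],187),robot.observe()['joints'])
```

```text
(array([-34.11,   2.45,   8.1 ]), array([-0.   , -0.   , -1.071])) [ 5.00300021e-01 -1.51578453e-01 -1.55190856e-01  1.56742757e+00
  5.40101302e-05 -1.22074689e-01]
```

Emit:
servo_tool(
  rows=[
    {"wx":0,"wy":0,"wz":-0.12,"tx":-4,"ty":0.3,"tz":0,"hand":0.8},
    {"wx":0,"wy":0,"wz":-0.24,"tx":-8,"ty":0.6,"tz":0,"hand":0.8},
    {"wx":0,"wy":0,"wz":-0.36,"tx":-12,"ty":1,"tz":0,"hand":0.8},
    {"wx":0,"wy":0,"wz":-0.48,"tx":-16,"ty":1.3,"tz":1,"hand":0.8},
    {"wx":0,"wy":0,"wz":-0.6,"tx":-20,"ty":1.6,"tz":2,"hand":0.8},
    {"wx":0,"wy":0,"wz":-0.72,"tx":-24,"ty":1.9,"tz":3,"hand":0.8},
    {"wx":0,"wy":0,"wz":-0.84,"tx":-28,"ty":2.2,"tz":4,"hand":0.8},
    {"wx":0,"wy":0,"wz":-0.96,"tx":-31.5,"ty":2.5,"tz":5,"hand":0.8},
  ],
)

```text
clock: 1.43
eef_pos: [0.5736, 0.1171, 0.183]
eef_rot: [0.0, 0.004, 1.0, 0.0]
force: [1.0, -0.1, 1.1]
grip_width: 0.801
```

Run:
```python
from h import *
print(rel([.595,.0905,.1],187),robot.observe()['joints'])
```

```text
(array([-2.16, -2.64,  8.3 ]), array([ 0.  ,  0.  , -0.13])) [-2.19844451e-02  5.49064469e-02 -4.17763704e-02  1.47403262e+00
  1.79221324e-04 -1.58514270e+00]
```

Emit:
servo_tool(
  rows=[
    {"wx":0,"wy":0,"wz":-0.06,"tx":-0.9,"ty":-1,"tz":2,"hand":0.8},
    {"wx":0,"wy":0,"wz":-0.08,"tx":-1.6,"ty":-2,"tz":4,"hand":0.8},
    {"wx":0,"wy":0,"wz":-0.08,"tx":-1.6,"ty":-2.3,"tz":6,"hand":0.8},
    {"wx":0,"wy":0,"wz":-0.08,"tx":-1.6,"ty":-2.3,"tz":8,"hand":0.8},
    {"wx":0,"wy":0,"wz":-0.08,"tx":-1.6,"ty":-2.3,"tz":8,"hand":0.8},
    {"wx":0,"wy":0,"wz":-0.08,"tx":-1.6,"ty":-2.3,"tz":8,"hand":0.8},
    {"wx":0,"wy":0,"wz":-0.08,"tx":-1.6,"ty":-2.3,"tz":8,"hand":0.8},
    {"wx":0,"wy":0,"wz":-0.08,"tx":-1.6,"ty":-2.3,"tz":8,"hand":0.8},
  ],
)

```text
clock: 2.1
eef_pos: [0.5892, 0.0958, 0.1054]
eef_rot: [0.001, -0.033, 0.999, -0.0]
force: [-0.1, 0.6, -0.1]
grip_width: 0.801
```

Run:
```python
from h import *
print(rel([.595,.0905,.034],187))
a=snap('scene','s1')
cv2.imwrite('pics/s1c.png',cv2.resize(a[120:340,180:420,::-1],None,fx=2.5,fy=2.5))
```

```text
(array([-0.52, -0.57,  7.14]), array([-0.   ,  0.002, -0.055]))
```

View pics/s1c.png

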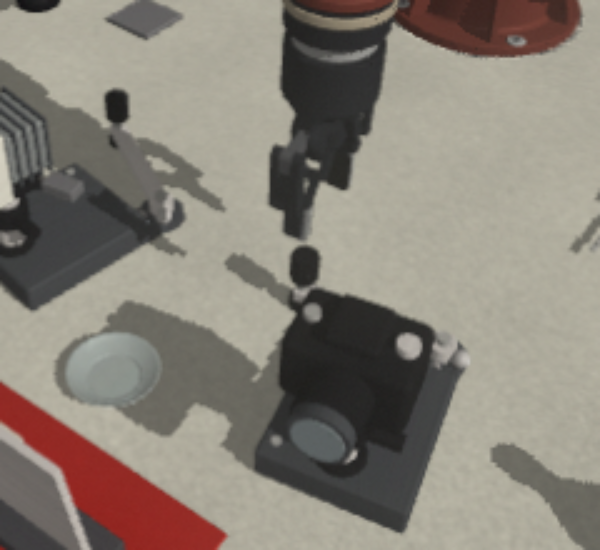

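The gripper is above the camera knob, which is at crop (305,265), scene pixel (302,226). I'll go down 7.1 cm with the remaining correction and check the knob against the scene ray afterwards.

Run:
```python
from h import *
print(onz('scene',302,226,.051))
```

```text
[0.59596101 0.09296562 0.051     ]
```

Emit:
servo_tool(
  rows=[
    {"wx":0,"wy":0,"wz":-0.05,"tx":-0.5,"ty":-0.6,"tz":0,"hand":0.8},
    {"wx":0,"wy":0,"wz":-0.05,"tx":-0.5,"ty":-0.6,"tz":1,"hand":0.8},
    {"wx":0,"wy":0,"wz":-0.05,"tx":-0.5,"ty":-0.6,"tz":2.2,"hand":0.8},
    {"wx":0,"wy":0,"wz":-0.05,"tx":-0.5,"ty":-0.6,"tz":3.5,"hand":0.8},
    {"wx":0,"wy":0,"wz":-0.05,"tx":-0.5,"ty":-0.6,"tz":5,"hand":0.8},
    {"wx":0,"wy":0,"wz":-0.05,"tx":-0.5,"ty":-0.6,"tz":6.2,"hand":0.8},
    {"wx":0,"wy":0,"wz":-0.05,"tx":-0.5,"ty":-0.6,"tz":6.9,"hand":0.8},
    {"wx":0,"wy":0,"wz":-0.05,"tx":-0.5,"ty":-0.6,"tz":6.9,"hand":0.8},
  ],
)

```text
clock: 2.82
eef_pos: [0.592, 0.0902, 0.0319]
eef_rot: [-0.002, -0.058, 0.998, 0.0]
force: [-0.0, -0.4, 0.2]
grip_width: 0.8
```

Emit:
servo_tool(
  rows=[
    {"wx":0,"wy":0,"wz":0,"tx":0,"ty":0,"tz":0,"hand":0.5},
    {"wx":0,"wy":0,"wz":0,"tx":0,"ty":0,"tz":0,"hand":0.4},
    {"wx":0,"wy":0,"wz":0,"tx":0,"ty":0,"tz":0,"hand":0.35},
    {"wx":0,"wy":0,"wz":0,"tx":0,"ty":0,"tz":0,"hand":0.1},
    {"wx":0,"wy":0,"wz":0,"tx":0,"ty":0,"tz":0,"hand":0.1},
    {"wx":0,"wy":0,"wz":0,"tx":0,"ty":0,"tz":0,"hand":0.1},
    {"wx":0,"wy":0,"wz":0,"tx":0,"ty":0,"tz":0,"hand":0.1},
    {"wx":0,"wy":0,"wz":0,"tx":0,"ty":0,"tz":0,"hand":0.1},
  ],
)

```text
clock: 3.48
eef_pos: [0.5946, 0.0899, 0.0357]
eef_rot: [0.001, -0.058, 0.998, -0.0]
force: [0.2, -0.8, 5.8]
grip_width: 0.264
```

```bash
cat > arc.py <<'E'
from h import *
import sys
# way points on the arc, relative to the present pose, for leg directions given (deg)
H=np.array([.5795,.2195])
for a in map(float,sys.argv[1:]):
    p=H+.130*np.array([np.cos(np.radians(a)),np.sin(np.radians(a))])
    s,w=rel([*p,robot.observe()['eef_pos'][2]],a+270); print(a,p.round(4),s,w)
E
python3 - <<'E'
from h import *
o=robot.observe();print(o['eef_pos'],o['force'],o['grip_width'],rel([.595,.0905,.034],187))
E
python3 arc.py -83 -88 -93 -98 -103 -108 -113 -118 -123
```

```text
[0.59462827 0.08989759 0.03573763] [ 0.15862567 -0.77849135  5.76104262] 0.26391896375557433 (array([-0.04,  0.06,  0.17]), array([-0.   ,  0.002, -0.006]))
-83.0 [0.5953 0.0905] [-0.08  0.05  0.  ] [-0.     0.002 -0.006]
-88.0 [0.584  0.0896] [ 1.06  0.09 -0.  ] [-0.     0.002  0.081]
-93.0 [0.5727 0.0897] [ 2.18  0.23 -0.  ] [-0.     0.002  0.169]
-98.0 [0.5614 0.0908] [ 3.29  0.47 -0.01] [-0.     0.002  0.256]
-103.0 [0.5503 0.0928] [ 4.37  0.81 -0.01] [0.    0.002 0.343]
-108.0 [0.5393 0.0959] [ 5.42  1.23 -0.01] [0.    0.002 0.431]
-113.0 [0.5287 0.0998] [ 6.43  1.75 -0.01] [0.    0.002 0.518]
-118.0 [0.5185 0.1047] [ 7.39  2.36 -0.02] [0.    0.002 0.605]
-123.0 [0.5087 0.1105] [ 8.3   3.04 -0.02] [0.    0.002 0.692]
```

The knob is gripped (opening about 22 mm, low forces). Next I swing along the arc.

Emit:
servo_tool(
  rows=[
    {"wx":0,"wy":0,"wz":0.08,"tx":1.1,"ty":0.1,"tz":0,"hand":0.1},
    {"wx":0,"wy":0,"wz":0.17,"tx":2.2,"ty":0.2,"tz":0,"hand":0.1},
    {"wx":0,"wy":0,"wz":0.26,"tx":3.3,"ty":0.5,"tz":0,"hand":0.1},
    {"wx":0,"wy":0,"wz":0.34,"tx":4.4,"ty":0.8,"tz":0,"hand":0.1},
    {"wx":0,"wy":0,"wz":0.43,"tx":5.4,"ty":1.2,"tz":0,"hand":0.1},
    {"wx":0,"wy":0,"wz":0.52,"tx":6.4,"ty":1.7,"tz":0,"hand":0.1},
    {"wx":0,"wy":0,"wz":0.6,"tx":7.4,"ty":2.3,"tz":0,"hand":0.1},
    {"wx":0,"wy":0,"wz":0.6,"tx":7.4,"ty":2.3,"tz":0,"hand":0.1},
  ],
)

```text
clock: 4.15
eef_pos: [0.5173, 0.1059, 0.0357]
eef_rot: [0.001, 0.241, 0.97, 0.001]
force: [1.8, 4.9, 2.9]
grip_width: 0.261
```

```bash
python3 -c "
from h import *
b=snap('top','t1')
o=robot.observe();print(o['eef_pos'],o['force'],o['grip_width'])"
python3 arc.py -118 -123 -128 -133 -138 -143 -148 -153 -158
```

```text
[0.51793552 0.10555189 0.0356881 ] [1.2377228  5.12238128 3.80904309] 0.2621160074001254
-118.0 [0.5185 0.1047] [-0.09 -0.05 -0.  ] [0.003 0.001 0.005]
-123.0 [0.5087 0.1105] [ 1.05  0.01 -0.  ] [0.003 0.001 0.092]
-128.0 [0.4995 0.1171] [ 2.17  0.16 -0.  ] [0.003 0.001 0.18 ]
-133.0 [0.4908 0.1244] [ 3.28  0.41 -0.  ] [0.003 0.001 0.267]
-138.0 [0.4829 0.1325] [ 4.36  0.76 -0.  ] [0.003 0.001 0.354]
-143.0 [0.4757 0.1413] [ 5.4  1.2 -0. ] [0.003 0.001 0.441]
-148.0 [0.4693 0.1506] [ 6.41  1.72 -0.  ] [0.003 0.    0.529]
-153.0 [0.4637 0.1605] [ 7.36  2.34 -0.  ] [0.003 0.    0.616]
-158.0 [0.459  0.1708] [ 8.25  3.03 -0.  ] [0.003 0.    0.703]
```

View pics/t1.png

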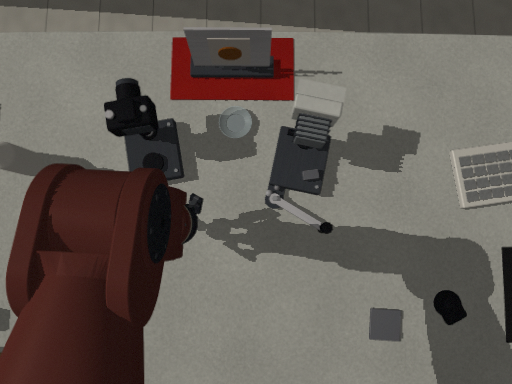

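The arm hides the leg from above. The lamp knob is unmoved at (326,228), and the grip is still holding at 0.26. I'll keep swinging.

Emit:
servo_tool(
  rows=[
    {"wx":0,"wy":0,"wz":0.09,"tx":1.1,"ty":0,"tz":0,"hand":0.1},
    {"wx":0,"wy":0,"wz":0.18,"tx":2.2,"ty":0.2,"tz":0,"hand":0.1},
    {"wx":0,"wy":0,"wz":0.27,"tx":3.3,"ty":0.4,"tz":0,"hand":0.1},
    {"wx":0,"wy":0,"wz":0.35,"tx":4.4,"ty":0.8,"tz":0,"hand":0.1},
    {"wx":0,"wy":0,"wz":0.44,"tx":5.4,"ty":1.2,"tz":0,"hand":0.1},
    {"wx":0,"wy":0,"wz":0.53,"tx":6.4,"ty":1.7,"tz":0,"hand":0.1},
    {"wx":0,"wy":0,"wz":0.62,"tx":7.4,"ty":2.3,"tz":0,"hand":0.1},
    {"wx":0,"wy":0,"wz":0.62,"tx":7.4,"ty":2.3,"tz":0,"hand":0.1},
  ],
)

```text
clock: 4.87
eef_pos: [0.4633, 0.1602, 0.0356]
eef_rot: [0.001, 0.526, 0.851, 0.001]
force: [4.3, -0.8, 4.6]
grip_width: 0.265
```

```bash
python3 -c "
from h import *
o=robot.observe();print(o['eef_pos'],o['force'],o['grip_width'],o['joints'])"
python3 arc.py -153 -158 -163 -168 -172 -175 -177
```

```text
[0.4632781  0.16019457 0.03556725] [ 4.34144304 -0.7671085   4.59821847] 0.26503230926056137 [ 6.50768420e-02 -1.78625876e-01 -5.36994812e-01  1.20980376e+00
  4.22286403e-04 -3.98603866e-01]
-153.0 [0.4637 0.1605] [0.01 0.05 0.  ] [ 0.003  0.001 -0.008]
-158.0 [0.459  0.1708] [ 1.14  0.09 -0.  ] [0.003 0.001 0.08 ]
-163.0 [0.4552 0.1815] [ 2.27  0.23 -0.  ] [0.003 0.    0.167]
-168.0 [0.4523 0.1925] [ 3.38  0.47 -0.  ] [0.003 0.    0.254]
-172.0 [0.4508 0.2014] [ 4.25  0.72 -0.  ] [0.003 0.    0.324]
-175.0 [0.45   0.2082] [ 4.89  0.96 -0.  ] [0.003 0.    0.376]
-177.0 [0.4497 0.2127] [ 5.3   1.13 -0.  ] [0.003 0.    0.411]
```

Emit:
servo_tool(
  rows=[
    {"wx":0,"wy":0,"wz":0.08,"tx":1.1,"ty":0.1,"tz":0,"hand":0.1},
    {"wx":0,"wy":0,"wz":0.17,"tx":2.3,"ty":0.2,"tz":0,"hand":0.1},
    {"wx":0,"wy":0,"wz":0.25,"tx":3.4,"ty":0.5,"tz":0,"hand":0.1},
    {"wx":0,"wy":0,"wz":0.32,"tx":4.2,"ty":0.7,"tz":0,"hand":0.1},
    {"wx":0,"wy":0,"wz":0.35,"tx":4.6,"ty":0.9,"tz":0,"hand":0.1},
    {"wx":0,"wy":0,"wz":0.36,"tx":4.8,"ty":0.9,"tz":0,"hand":0.1},
    {"wx":0,"wy":0,"wz":0.36,"tx":4.8,"ty":0.9,"tz":0,"hand":0.1},
    {"wx":0,"wy":0,"wz":0.36,"tx":4.8,"ty":0.9,"tz":0,"hand":0.1},
  ],
)

```text
clock: 5.53
eef_pos: [0.4492, 0.2054, 0.0355]
eef_rot: [0.0, 0.667, 0.745, -0.0]
force: [-4.5, -2.4, 11.4]
grip_width: 0.26
```

```bash
python3 -c "
from h import *
o=robot.observe();print(o['eef_pos'],o['force'],o['grip_width'])
p=o['eef_pos'];print(np.degrees(np.arctan2(p[1]-.2195,p[0]-.5795)))"
```

```text
[0.44919187 0.20536177 0.03551118] [-4.49668965 -2.37800755 11.38719418] 0.2595139654119584
-173.8077185401771
```

I'm at about 1.6 rad. Open slightly, let the detent draw the leg home, then open wider and lift.

Emit:
servo_tool(
  rows=[
    {"wx":0,"wy":0,"wz":0,"tx":0,"ty":0,"tz":0,"hand":0.5},
    {"wx":0,"wy":0,"wz":0,"tx":0,"ty":0,"tz":0,"hand":0.8},
    {"wx":0,"wy":0,"wz":0,"tx":0,"ty":0,"tz":0,"hand":0.8},
    {"wx":0,"wy":0,"wz":0,"tx":0,"ty":0,"tz":0,"hand":0.8},
    {"wx":0,"wy":0,"wz":0,"tx":0.3,"ty":0,"tz":0,"hand":0.8},
    {"wx":0,"wy":0,"wz":0,"tx":0.3,"ty":0,"tz":0,"hand":0.8},
    {"wx":0,"wy":0,"wz":0,"tx":0.3,"ty":0,"tz":-1,"hand":0.8},
    {"wx":0,"wy":0,"wz":0,"tx":0.3,"ty":0,"tz":-2,"hand":0.8},
  ],
)

```text
clock: 6.2
eef_pos: [0.4483, 0.2089, 0.0549]
eef_rot: [-0.0, 0.668, 0.744, -0.0]
force: [-0.4, -0.3, -0.5]
grip_width: 0.801
```

Emit:
servo_tool(
  rows=[
    {"wx":0,"wy":0,"wz":0,"tx":0,"ty":0,"tz":-2,"hand":0.8},
    {"wx":0,"wy":0,"wz":0,"tx":0,"ty":0,"tz":-4,"hand":0.8},
    {"wx":0,"wy":0,"wz":0,"tx":0,"ty":0,"tz":-7,"hand":0.8},
    {"wx":0,"wy":0,"wz":0,"tx":0,"ty":0,"tz":-10,"hand":0.8},
    {"wx":0,"wy":0,"wz":0,"tx":0,"ty":0,"tz":-13,"hand":0.8},
    {"wx":0,"wy":0,"wz":0,"tx":2,"ty":0,"tz":-16,"hand":0.8},
    {"wx":0,"wy":0,"wz":0,"tx":5,"ty":0,"tz":-18,"hand":0.8},
    {"wx":0,"wy":0,"wz":0,"tx":8,"ty":0,"tz":-18,"hand":0.8},
  ],
)

```text
clock: 6.87
eef_pos: [0.4423, 0.2896, 0.2413]
eef_rot: [0.002, 0.669, 0.743, 0.004]
force: [1.4, -0.8, 0.8]
grip_width: 0.799
```

Emit:
servo_tool(
  rows=[
    {"wx":0,"wy":0,"wz":0,"tx":4,"ty":0,"tz":0,"hand":0.8},
    {"wx":0,"wy":0,"wz":0,"tx":8,"ty":0,"tz":0,"hand":0.8},
    {"wx":0,"wy":0,"wz":0,"tx":12,"ty":0,"tz":0,"hand":0.8},
    {"wx":0,"wy":0,"wz":0,"tx":16,"ty":0,"tz":0,"hand":0.8},
    {"wx":0,"wy":0,"wz":0,"tx":19,"ty":0,"tz":0,"hand":0.8},
    {"wx":0,"wy":0,"wz":0,"tx":21,"ty":0,"tz":0,"hand":0.8},
    {"wx":0,"wy":0,"wz":0,"tx":21,"ty":0,"tz":0,"hand":0.8},
    {"wx":0,"wy":0,"wz":0,"tx":21,"ty":0,"tz":0,"hand":0.8},
  ],
)

```text
clock: 7.53
eef_pos: [0.4174, 0.498, 0.2353]
eef_rot: [0.0, 0.668, 0.745, 0.0]
force: [0.3, -0.8, -0.2]
grip_width: 0.797
```

```bash
python3 -c "
from h import *
b=snap('top','t2')
"
```

```text
(no output)
```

View pics/t2.png

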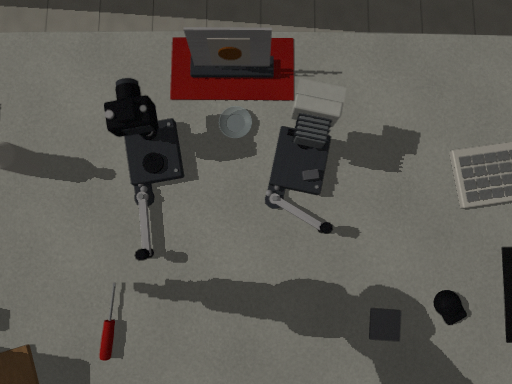

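The camera leg now points toward the robot, with its knob at about (144,254). The lamp knob is still at (326,228). One check of the angle before handing in.

Run:
```python
from h import *
b=cv2.imread('pics/t2.png');g=b.max(2)
P={}
for n,(x0,x1,y0,y1) in dict(cam=(130,158,244,264),lamp=(314,340,216,240)).items():
    M=cv2.moments((g[y0:y1,x0:x1]<38).astype(np.uint8),True)
    P[n]=onz('top',x0+M['m10']/M['m00'],y0+M['m01']/M['m00'],.055);print(n,M['m00'],P[n])
d=P['cam'][:2]-[.5795,.2195];print(np.linalg.norm(d),np.degrees(np.arctan2(d[1],d[0])))
# swing from chord between the first and the last knob place (start (.5951,.0906))
c=np.linalg.norm(P['cam'][:2]-[.5951,.0906]);print('swing',2*np.arcsin(c/.26))
```

```text
cam 149.0 [0.45290151 0.20362359 0.055     ]
lamp 118.0 [ 0.51220131 -0.19263669  0.055     ]
0.127590120082065 -172.8519924164339
swing 1.5469699190413284
```

The swing measures 1.547 rad from a start value I don't know, so I'll check the stand's yaw from the base edges to get the absolute leg value.

Run:
```python
from h import *
b=cv2.imread('pics/t2.png')
c=cv2.resize(b[105:270,100:200],None,fx=3.6,fy=3.6,interpolation=cv2.INTER_CUBIC)
cv2.imwrite('pics/t2c.png',cv2.convertScaleAbs(c,alpha=2))
```

```text
(no output)
```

View pics/t2c.png

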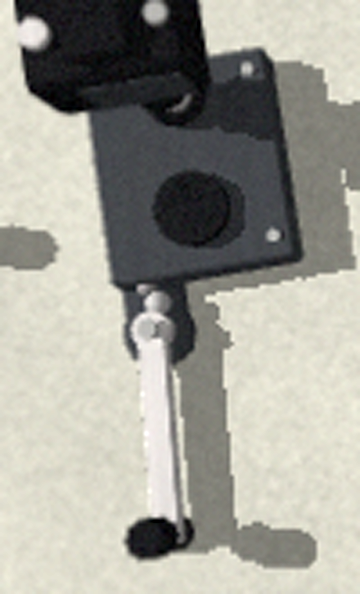

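In the close-up the base edges and screws give a stand yaw of 8.2°. The leg bar leans about 3.3° (angle about -176.7°), against -176.3° expected when seated, so it's home. The knob centroid gives about 1.60 rad, which also passes.

```bash
python3 -c "
from h import *
print(robot.finish_job(),robot.observe()['clock'])"
```

```text
the job is handed in; nothing more can be done
the job is handed in; nothing more can be done
```

The camera stand's leg is swung all the way out and, by my last checks, seated in its end detent. I pinched its knob, swung it along the arc to about 1.6 rad and let go. Then I lifted the gripper clear, moved away to the left and handed the job in at about 7.6 s.

- **Leg angle:** the leg bar in the last picture points to about -176.7°, against -176.3° expected when seated, so about 1.65 rad. The knob's position in that picture gave only about 1.60 rad. The knob leans in the view, so I trust the bar more, and both are above 1.54.
- **Swing as a cross-check:** the distance between the knob's first and last positions gave a swing of 1.547 rad. That would need a start of about 0.1 rad to reach 1.65, while I had estimated a start near 0.02, so it does not fully agree with the bar reading.
- **Lamp stand:** its knob measured within 1 mm of where it started.
- **Contact:** the wrist force read near zero after I let go, and the gripper was well clear of everything.

I did not test the leg by pushing on it after release, and the hand-in reports no verdict.

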